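# Load a glass cell into the light path of a video transfer bench

## Task

Put the tall square glass cell upright into the pocket of the bench's sliding carriage, clear faces towards lamp and camera, pressing the sprung jaw back with the cell and pushing the cell down until it stands fully on the pocket floor. Let go, then slide the carriage by its knob all the way in to its stop, without slamming it, so that the cell stands in the light path. Never press the cell with more than about 20 N, and leave the other cell, the lens and the jar where they stand.

Things in the scene. Friction and masses are not known exactly. Their poses are not given: they have to be found in the camera images.
- cell_mid (a point): Centre (half-way up) of the loose glass cell, a block 26 x 26 mm, 80 mm tall, 120 g; lower 54 mm glass, the rest a black cap of the same section. Its faces towards its own +y and -y are clear, those towards +x and -x ground white; a 2.5 mm rib on top of the cap runs along y. Either clear face may look at the lamp. Starts upright at one of 4 places beside the carriage, turned up to 75 degrees.
- cell_cap (a point): Where to take the cell: middle of its cap, 66 mm above its underside; same axes. Close on the ground faces (along its x), so that the grip is stiff against the jaw; fingertips reaching up to 25 mm lower stay above the jaw when the cell is seated. Sliding down between jaw and wall drags with 3 to 8 N; the floor is felt as a steep rise beyond that.
- bench: Transfer bench, fixed: aluminium base 330 x 130 mm (y, x), grey lamp house at its +y end, black camera at its -y end, a carriage on ways along x. Lamp and camera reach 96 mm up and leave a 70 mm gap (y = -35 to +35 mm). It stands 2 to 8 mm above the table on levelling feet. Origin under its base below the light point; x inwards, away from the robot; y along the light path, camera to lamp; z up.
- light (a point): Point where the light path (along its y) crosses the carriage's line of travel (its x), 56 mm above the bench's origin; axes as the bench. With the carriage home the seat is straight below. The pocket floor is a height-adjusting steel plate (riser_c0, 10 mm thick), its top set 0.5 to 8.5 mm above the seat; the setting is not reported: feel for it. It does not yield under 50 N.
- seat (a point): Centre of the carriage's pocket (moves with it), level with its plate, 40 mm above the bench's origin; axes as the bench. The seated cell stands centred over it, y along y. Fixed wall on the +x side, face at x = +13 mm; cheeks with light windows at y = -14.2 and +14.2 mm. Wall and cheeks are 20 mm high plus a lead-in lip leaning 2.5 mm outwards, ending 25 mm up. The -x side is the sprung jaw.
- jaw (a point): Middle of the top edge of the sprung jaw's face (moves with it): steel, 25 x 7 mm, flat top 36 mm above the seat. Free, its face is at x = -9 mm of the seat: 4 mm too narrow for the cell, a cell lowered straight in lands on it. It yields 6 mm to -x to a hard stop: 1.5 N to start, 4.3 N at 4 mm, 5.7 N at 6 mm. It grips a cell at any height: one let go above the floor hangs.
- carriage (a joint): Travel of the carriage in m: 0 at the outer (loading) stop towards the robot, 0.060 at the inner stop, home; grows along +x of the bench. Starts at 0 to 0.015. It is free on its ways and drags with only about 2 N, so a cell pushed to -x against the jaw first drives the carriage to its outer stop, and only then presses the jaw right back. It stays where it is left.
- knob (a point): Middle of the grip of the carriage's black upright knob: round post 18 mm in diameter, its top 14 mm above this point and 40 mm above the carriage plate; 68 mm from the seat on its -x side; moves with the carriage. This point is 66 mm above the bench's origin level. Push it towards +x from its outer side or grip it.
- spare: Bystander: a lower, oblong capped glass cell, 26 x 46 mm and 44 mm tall, standing loose at one of the same four places; origin under its centre.
- lens: Bystander: a loose black camera lens standing on end, 50 mm in diameter, 46 mm tall, at one of the four places; origin under its centre.
- jar: Bystander: a small loose jar, 42 mm in diameter, 45 mm tall, at one of the four places; origin under its centre.
Not all that is in view belongs to the job. Leave any yellow look-alike of the part that bears cell_mid alone.

How it is judged:
On the way, in this order (a step that is already met when the one before it is completed fails the run):
1. the cell stands in the pocket, on its floor and against its fixed wall, clear faces along the light path, let go (z of riser_c0 in the frame of cell_mid between -0.0465 and -0.0435 m and x of cell_mid in the frame of seat between -0.003 and 0.003 m and y of cell_mid in the frame of seat between -0.003 and 0.003 m and angle between the y axis of cell_mid and the y axis of seat, either way round below 0.09 rad and angle between cell_mid's own z axis and vertical below 0.06 rad and contact force between cell and the fingers below 0.1 N), for 0.2 s.
2. the carriage is home at its inner stop (value of joint carriage above 0.0585 m), for 0.2 s.
At the end, for the whole second after the job is handed in: The carriage is home (within 1.5 mm of its inner stop); the cell, let go and at rest, stands on the pocket floor (within 1.5 mm), upright within 3.4 degrees, centred under the light point within 4 mm along x and 3 mm along y, its clear faces along the light path within 5 degrees (z of riser_c0 in the frame of cell_mid between -0.0465 and -0.0435 m and value of joint carriage above 0.0585 m and x of cell_mid in the frame of light between -0.004 and 0.004 m and y of cell_mid in the frame of light between -0.003 and 0.003 m and angle between the y axis of cell_mid and the y axis of light, either way round below 0.09 rad and angle between cell_mid's own z axis and vertical below 0.06 rad and linear speed of cell below 0.01 m/s); the robot touches nothing.
It fails at once if the cell is forced: all contact forces between it and the bench, carriage and jaw add up to more than 42 N (contact force between cell and bench above 42 N).
It fails at once if the carriage is slammed (moves faster than 0.3 m/s) (velocity of joint carriage above 0.3 m/s or velocity of joint carriage below -0.3 m/s).
It fails at once if a bystander is moved by more than 25 mm (distance of any of spare, lens, jar from where it was at the start of the episode above 0.025 m).
It also fails if it takes over 64 s, if anything falls off the work surface, if the arm or the gripper's body presses on something with over 40 N, if the wrist force passes 120 N, or if a joint passes its speed limit or range.

## Robot

A 6-joint arm with a two-finger parallel gripper is mounted at the origin on the work surface. World frame = base frame: x ahead of the robot, y to its left, z up, the work surface at z = 0. Lengths are in m, angles in rad, forces in N, time in s.
With the tool pointing down it reaches from about 0.275 to 0.875 m from the base axis. Payload 12.5 kg.
Tool frame: the origin (TCP) lies at the centre of the arm's flange, where the gripper is bolted on; the fingertips stand 173 mm ahead of it and the grasp point (between the pads) lies 155 mm ahead of it; z points along the fingers, y is the line along which they close (so a half turn about z gives the same grasp; the last joint's range is limited). The gripper opens to 85 mm and grips with 20 to 120 N. Pads are 22 mm wide; open, the fingers measure 114 mm over their backs; the gripper's body (76 mm by 85 mm) begins 54 mm behind the grasp point. The pads swing forward as they close: fully open they stand 13 mm farther back than shut.
Start: joints at [1.071, 0.351, 1.652, -0, 1.139, -0.085], TCP at [0.222, 0.503, 0.405] pointing down, gripper open.
Joint ranges: [-2.75, 2.75], [-0.79, 2.1], [0.01, 2.65], [-1.57, 4.71], [0.07, 3.14], [-2.87, 2.87]. Speed limits (rad/s): [2.22, 2.22, 2.79, 3.14, 3.14, 3.14].

## Interface

Orientations are given as a rotation vector (axis times angle).
In Python, from station import env, eyes, close_job gives the robot as it stands.
- The arm moves only by the tool send_rows, never from a script. Its argument "increments" is a list of rows, each an object of numbers: "dx", "dy", "dz": the shift along the tool's x, y, z in m; "roll": the turn about the tool's z in rad. A call has 1 to 12 rows; each row is the pose to reach, as a shift and turn from the pose commanded when the call began, along the tool's axes at that moment; what a row does not reach only later rows make up. A row lasts 1/8 s, in which the tool goes at most 62.5 mm and 10.7 degrees, less where a joint would pass 70% of its speed; a pose out of reach is approached as far as the arm can. A call with a gripper value outside its range is refused whole. "fingers" is the gripper command: -1 is fully open, 1 is shut, values between are in proportion, set as the call begins (left out, the last holds). The fingers move at their own pace and stop on an object; "force" is the grip in N (left out, the last holds). Time passes only in rows, so rows that repeat a pose let the fingers close. It gives the time, the measured TCP pose, the force, the opening and the grip force at its end, in the units of the state.
- env.get_obs(): the state, without advancing time (a new reading comes with each control period).
- eyes.grab_frame(name): name is "scene" or "side" or "wrist"; returns the picture (480x640x3 uint8, red, green, blue); there is no depth.
- eyes.camera_params(name): a dict with "intrinsics" (3x3 intrinsics, pixels), "R" (3x3) and "t" (3): a world point X has camera coordinates R X + t. Camera axes: x right, y down, z forward; pixel columns grow to the right and rows downward; lengths in m; the calibration is good to about 2 mm. The wrist camera is an equidistant fisheye: a pixel r from the principal point sees the ray r / f radians off the axis. A picture is of the moment at which its call begins: read the wrist's pose just before it. camera_params takes no time and is no camera call; for the wrist camera it gives the pose at the moment of the call.
- close_job(): hands the job in; it is judged then, once.
The state is a dict: "t": time; "joint_positions": joint angles; "joint_velocities": joint speeds; "joint_efforts": joint torques, N m; "ee_pos": TCP position; "ee_rot": TCP orientation; "contact_force": force on the tool from outside, world axes, zero at the start; "torque": the same for the moment, N m; "gripper_width": finger opening in m; "grasp_force": force on a finger pad.
Only numpy, scipy, OpenCV 4.12 (cv2) and the standard library are available. Lean on these libraries where they do the work, as an engineer would, in place of code of your own. Each camera call takes 0.05 s, during which the arm holds its last target. There are 200 camera calls.

## Working session

There is one attempt and no reset: what is moved stays moved. The work goes in short steps, Python scripts to look and compute and a tool call to move; the robot and the scene stay as the last step left them, time stands still between calls to the robot, and variables do not carry over. Pictures are saved under pics/ and viewed, at most 10 in all, crops included, and the job is handed in when it is done.

Besides the shell and the picture viewer there is one more tool, called after ">>>" as name(argument=value, ...), one argument or row to a line, values as JSON. send_rows: Moves the arm, as the interface text tells. Its arguments: {"type":"object","properties":{"increments":{"type":"array","items":{"type":"object","properties":{"dx":{"type":"number"},"dy":{"type":"number"},"dz":{"type":"number"},"roll":{"type":"number"}}}},"fingers":{"type":"number"},"force":{"type":"number"}},"required":["increments"]}

```bash
ls; mkdir -p pics; python3 - <<'E'
from station import env,eyes
import cv2,numpy as np
np.set_printoptions(precision=4,suppress=True)
o=env.get_obs();print(o)
for n in ("scene","side","wrist"):
    p=eyes.camera_params(n);print(n,p)
    cv2.imwrite(f"pics/{n}0.png",eyes.grab_frame(n)[:,:,::-1])
E
```

```text
pics
{'t': 0.0, 'joint_positions': array([ 1.0714,  0.3512,  1.6525,  0.0001,  1.1391, -0.0846]), 'joint_velocities': array([ 0.0002, -0.0002, -0.0017, -0.0022, -0.0021, -0.0003]), 'joint_efforts': array([ -0.0011, -50.6088, -29.1405,  -0.0001,   0.0045,   0.    ]), 'ee_pos': array([0.2216, 0.5032, 0.4042]), 'ee_rot': array([-0.6468, -3.0739,  0.0018]), 'contact_force': array([ 0.4149, -0.2232, -0.39  ]), 'torque': array([-0.0668,  0.0323, -0.0009]), 'grasp_force': 0.0, 'gripper_width': 0.08536074896553186}
scene {'intrinsics': array([[548.5479,   0.    , 311.4447],
       [  0.    , 548.5479, 239.2732],
       [  0.    ,   0.    ,   1.    ]]), 'R': array([[-0.7581,  0.6522,  0.0014],
       [ 0.5159,  0.601 , -0.6105],
       [-0.399 , -0.462 , -0.792 ]]), 't': array([ 0.4069, -0.1918,  1.2687])}
side {'intrinsics': array([[457.1552,   0.    , 320.3359],
       [  0.    , 457.1552, 238.4235],
       [  0.    ,   0.    ,   1.    ]]), 'R': array([[ 0.8377, -0.5461, -0.0026],
       [-0.3195, -0.4862, -0.8133],
       [ 0.4429,  0.6822, -0.5818]]), 't': array([-0.4474,  0.212 ,  0.693 ])}
wrist {'intrinsics': array([[371.6483,   0.    , 312.697 ],
       [  0.    , 371.6483, 237.512 ],
       [  0.    ,   0.    ,   1.    ]]), 'R': array([[ 0.403 ,  0.9152, -0.0031],
       [ 0.8657, -0.3802,  0.3255],
       [ 0.2967, -0.1339, -0.9455]]), 't': array([-0.5493, -0.0418,  0.3824])}
```

View pics/scene0.png

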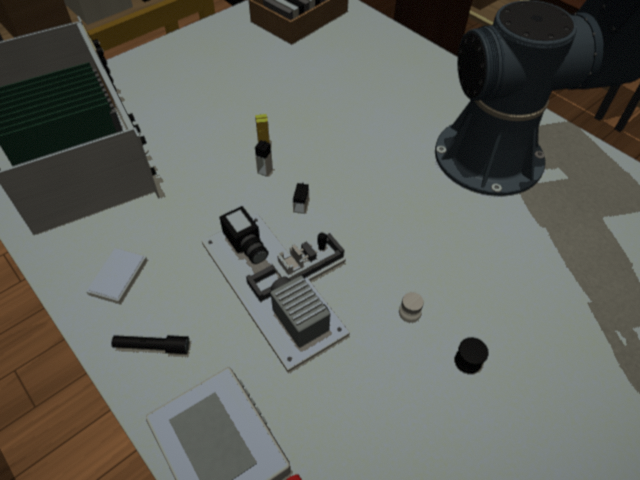

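View pics/side0.png

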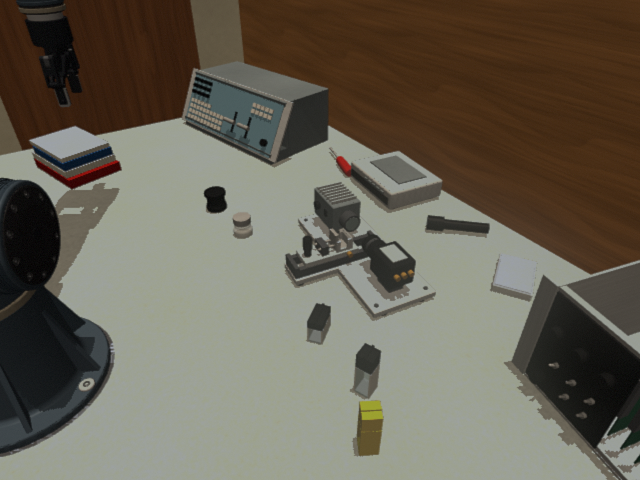

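The scene view shows these candidates for the cell:
- Tall black-capped cell at scene (264,157), side (367,370).
- Lower oblong spare at scene (301,198), side (319,323).
- Yellow look-alike at scene (262,128), side (370,427).

By the description I choose the tall one. The jar is at scene (411,306) and the lens at (471,354). The bench carriage is near (300,255), with its knob at (322,241). I'll check this choice in one close crop.

```bash
cat > h.py <<'E'
import numpy as np,cv2
from scipy.spatial.transform import Rotation as Ro
np.set_printoptions(precision=4,suppress=True)
def ray(p,uv):
    K=p["intrinsics"];a=np.array([(uv[0]-K[0,2])/K[0,0],(uv[1]-K[1,2])/K[1,1]])
    if p.get("fish"):
        r=np.linalg.norm(a);d=np.r_[a/max(r,1e-9)*np.sin(r),np.cos(r)]
    else: d=np.r_[a,1]
    d=p["R"].T@d
    return -p["R"].T@p["t"],d/np.linalg.norm(d)
def plane(p,uv,z):
    c,d=ray(p,uv);return c+d*(z-c[2])/d[2]
def tri(*pu):
    A=np.zeros((3,3));b=np.zeros(3);L=[]
    for p,u in pu:
        c,d=ray(p,u);M=np.eye(3)-np.outer(d,d);A+=M;b+=M@c;L.append((M,c))
    X=np.linalg.solve(A,b);return X,[1000*np.linalg.norm(M@(X-c)) for M,c in L]
def proj(p,X):
    x=p["R"]@X+p["t"];K=p["intrinsics"]
    if p.get("fish"):
        r=np.hypot(x[0],x[1]);a=x[:2]/max(r,1e-9)*np.arctan2(r,x[2])
    else: a=x[:2]/x[2]
    return a*K[0,0]+K[:2,2]
E
python3 - <<'E'
from h import *
s=cv2.imread('pics/scene0.png');d=cv2.imread('pics/side0.png')
def c(i,x,y,w,h):return cv2.resize(i[y:y+h,x:x+w],(400,300),interpolation=cv2.INTER_CUBIC)
cv2.imwrite('pics/col.png',np.vstack([np.hstack([c(s,230,140,100,75),c(s,235,220,120,90)]),np.hstack([c(d,300,340,120,90),c(d,275,220,120,90)])]))
from station import eyes
P={n:eyes.camera_params(n) for n in("scene","side")}
print(tri((P["scene"],(264,145)),(P["side"],(369,355))), tri((P["scene"],(323,238)),(P["side"],(307,238))))
E
```

```text
(array([ 0.4177, -0.298 ,  0.0773]), [np.float64(1.9759099293320572), np.float64(1.9759099293320659)]) (array([ 0.4901, -0.022 ,  0.0822]), [np.float64(0.28470708197765254), np.float64(0.2847070819776255)])
```

View pics/col.png

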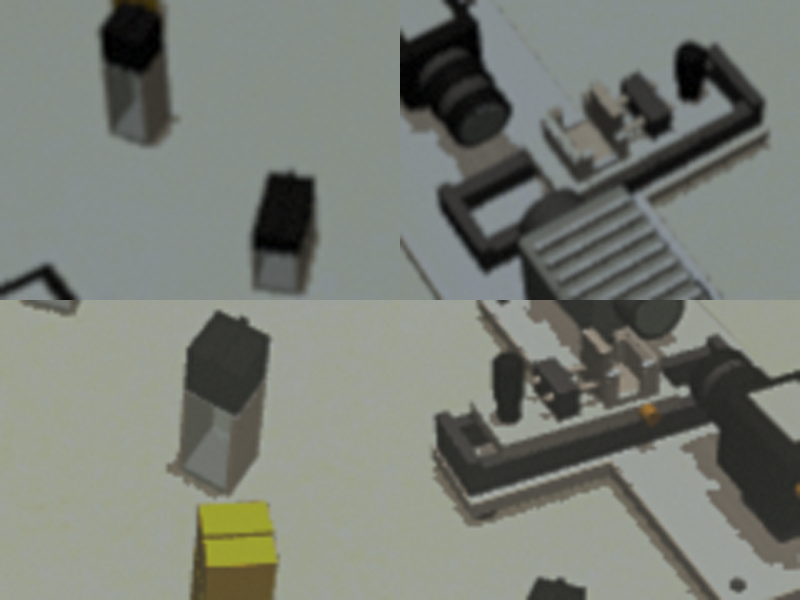

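The crop confirms the choice: a tall square glass cell with a black cap at scene (264,157), and the yellow one is behind it. The bench shows pocket, jaw block and knob at scene (322,241). Next I'll work out the first move.

```bash
python3 - <<'E'
from h import *
from station import env,eyes
o=env.get_obs();p=eyes.camera_params("wrist")
T=Ro.from_rotvec(o["ee_rot"]).as_matrix()
c=-p["R"].T@p["t"];print("tool axes cols",T,"cam in tool",T.T@(c-o["ee_pos"]),"cam axes in tool",T.T@p["R"].T)
# target TCP over (cell)
for tgt in ([0.42,-0.16,0.40],):
    print(T.T@(np.array(tgt)-o["ee_pos"]))
S=eyes.camera_params("scene")
for n,u,z in(("hole nearest cam",(209,241),.006),("corner lamp far",(290,366),.006),("corner lamp near",(348,332),.006)):print(n,plane(S,u,z))
E
```

```text
tool axes cols [[-0.9152  0.403  -0.0004]
 [ 0.403   0.9152 -0.0008]
 [ 0.0001 -0.0009 -1.    ]] cam in tool [0.0849 0.0006 0.0307] cam axes in tool [[-0.     -0.9455 -0.3256]
 [ 1.      0.0007 -0.002 ]
 [ 0.0021 -0.3256  0.9455]]
[-0.4489 -0.5271  0.0047]
hole nearest cam [ 0.6298 -0.2096  0.006 ]
corner lamp far [0.6774 0.1068 0.006 ]
corner lamp near [0.5569 0.124  0.006 ]
```

>>> send_rows(
  increments=[
    {"dx": -0.02, "dy": -0.022, "dz": 0.002, "roll": 0.1},
    {"dx": -0.06, "dy": -0.065, "dz": 0.006, "roll": 0.22},
    {"dx": -0.1, "dy": -0.108, "dz": 0.01, "roll": 0.34},
    {"dx": -0.14, "dy": -0.152, "dz": 0.014, "roll": 0.46},
    {"dx": -0.18, "dy": -0.195, "dz": 0.018, "roll": 0.58},
    {"dx": -0.22, "dy": -0.238, "dz": 0.02, "roll": 0.7},
    {"dx": -0.26, "dy": -0.282, "dz": 0.024, "roll": 0.82},
    {"dx": -0.3, "dy": -0.325, "dz": 0.028, "roll": 0.94},
    {"dx": -0.34, "dy": -0.368, "dz": 0.032, "roll": 1.06},
    {"dx": -0.38, "dy": -0.412, "dz": 0.036, "roll": 1.16},
    {"dx": -0.42, "dy": -0.455, "dz": 0.04, "roll": 1.24},
    {"dx": -0.46, "dy": -0.498, "dz": 0.044, "roll": 1.29},
  ],
)

```text
t: 1.65
ee_pos: [0.4422, -0.1399, 0.3606]
ee_rot: [2.368, 2.065, 0.0]
contact_force: [1.1, 1.4, 0.4]
gripper_width: 0.0856
grasp_force: 0.0
```

>>> send_rows(
  increments=[
    {"dx": -0.04, "dy": 0.02},
    {"dx": -0.075, "dy": 0.04},
    {"dx": -0.075, "dy": 0.04},
    {"dx": -0.075, "dy": 0.04},
  ],
)

```text
$.increments[0]: bad value
```

```bash
python3 - <<'E'
from h import *
from station import env,eyes
import pickle
o=env.get_obs();p=eyes.camera_params("wrist");p["fish"]=1
im=eyes.grab_frame("wrist")[:,:,::-1];cv2.imwrite("pics/w1.png",im)
pickle.dump((p,o),open("w1.pkl","wb"));print(o["ee_pos"],o["ee_rot"],o["t"])
print(proj(p,np.array([.4177,-.298,.08])),proj(p,np.array([.49,-.022,.08])))
E
```

```text
[ 0.4422 -0.1399  0.3606] [2.3676 2.0647 0.0002] 1.65
[310.6667 401.5803] [361.6872  57.6986]
```

View pics/w1.png

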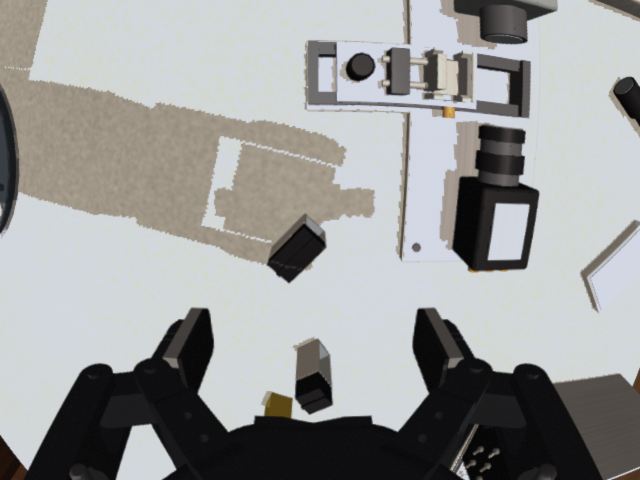

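The wrist view shows the whole carriage: knob top at (360,67), jaw (398,70), pocket about (437,72). The cell is at (314,375), the spare at (297,247) and the yellow look-alike at (278,405). The move call was refused, probably because a row must have all keys, so I'll resend it in full. I'm going above the cell.

>>> send_rows(
  increments=[
    {"dx": -0.03, "dy": 0.0, "dz": 0.01, "roll": 0.0},
    {"dx": -0.08, "dy": 0.0, "dz": 0.025, "roll": 0.0},
    {"dx": -0.13, "dy": -0.003, "dz": 0.04, "roll": 0.0},
    {"dx": -0.16, "dy": -0.003, "dz": 0.05, "roll": 0.0},
    {"dx": -0.16, "dy": -0.003, "dz": 0.05, "roll": 0.0},
    {"dx": -0.16, "dy": -0.003, "dz": 0.05, "roll": 0.0},
  ],
)

```text
t: 2.45
ee_pos: [0.4176, -0.2954, 0.3107]
ee_rot: [-2.365, -2.068, -0.0]
contact_force: [-0.0, 0.1, -0.4]
gripper_width: 0.0851
grasp_force: 0.0
```

```bash
python3 - <<'E'
from h import *
from station import env,eyes
import pickle
o=env.get_obs();p=eyes.camera_params("wrist");p["fish"]=1
im=eyes.grab_frame("wrist")[:,:,::-1];cv2.imwrite("pics/w2.png",im)
pickle.dump((p,o),open("w2.pkl","wb"));print(o["ee_pos"],o["ee_rot"],o["t"])
u=proj(p,np.array([.4177,-.298,.08]));print(u)
w1=cv2.imread("pics/w1.png")
a=cv2.resize(im[240:440,212:412],(400,400),interpolation=cv2.INTER_CUBIC)
b=cv2.resize(w1[0:120,300:540],(800,400),interpolation=cv2.INTER_CUBIC)[:, :]
b=cv2.resize(w1[20:120,300:400+100],(400,200),interpolation=cv2.INTER_CUBIC)
c=cv2.resize(w1[20:120,420-40:580],(400,200),interpolation=cv2.INTER_CUBIC)
a=cv2.resize(im[220:480,170:430],(600,600),interpolation=cv2.INTER_CUBIC)
cv2.imwrite("pics/w2c.png",a)
E
```

```text
[ 0.4176 -0.2954  0.3107] [-2.3648 -2.0676 -0.0001] 2.45
[314.9763 266.7513]
```

View pics/w2c.png

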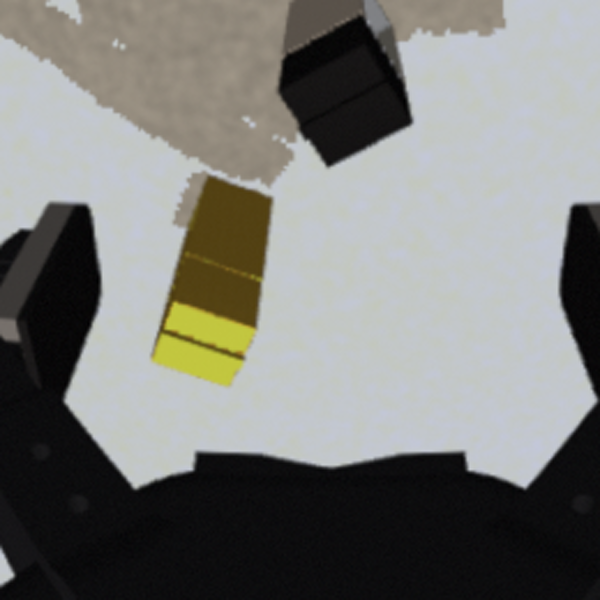

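The crop shows the cell's cap top with corners at crop (280,92), (363,17), (412,123) and (328,166). The rib runs (303,127) to (384,80). The yellow look-alike stands nearby at (215,300).

```bash
python3 - <<'E'
from h import *
import pickle
p,o=pickle.load(open("w2.pkl","rb"))
f=lambda x,y:(170+x*260/600-.28,220+y*260/600-.28)
C=[plane(p,f(*q),.080)[:2] for q in((280,92),(363,17),(412,123),(328,166))]
C=np.array(C);print(C,C.mean(0));
for i in range(4):
    d=C[(i+1)%4]-C[i];print(np.linalg.norm(d)*1000,np.degrees(np.arctan2(d[1],d[0])))
r=[plane(p,f(*q),.0825)[:2] for q in((303,127),(384,80))];d=r[1]-r[0];print("rib",np.linalg.norm(d),np.degrees(np.arctan2(d[1],d[0])),np.mean(r,0))
Y=[plane(p,f(*q),.080)[:2] for q in((170,302),(256,328),(235,386),(152,358))];print("yellow",np.mean(Y,0))
im=cv2.imread("pics/w2.png");g=im.max(2);m=(g<45).astype(np.uint8)
n,l,s,c=cv2.connectedComponentsWithStats(m)
for i in range(1,n):
    if s[i,4]>300:print(s[i],c[i])
E
```

```text
[[ 0.4045 -0.2916]
 [ 0.4276 -0.2747]
 [ 0.4367 -0.3047]
 [ 0.4137 -0.3141]] [ 0.4206 -0.2963]
28.688523713499933 36.12756985814721
31.322188045901658 -73.17110595359718
24.878421121185777 -157.87335698017887
24.24764682074163 112.28211289696232
rib 0.023971786677950746 24.706479831885886 [ 0.42   -0.2959]
yellow [ 0.3685 -0.3698]
[ 495    0   99   69 4351] [536.6808  34.5509]
[ 291  227   57   64 2288] [318.6626 258.9419]
[   24   309   616   171 54238] [356.8184 419.3896]
```

```bash
python3 - <<'E'
from h import *
import pickle
p,o=pickle.load(open("w2.pkl","rb"))
im=cv2.imread("pics/w2.png").astype(np.float32)
ya=np.radians(22.5);ey=np.array([np.cos(ya),np.sin(ya)]);ex=np.array([np.sin(ya),-np.cos(ya)])
c=np.array([.4206,-.2985])
G=np.arange(-20,26,2)
print("rows: along x(-68deg) mm; cols along y", G)
for a in G:
    print("%4d"%a,*["%4d"%cv2.getRectSubPix(im,(1,1),tuple(map(float,proj(p,np.r_[c+ex*a/1e3+ey*b/1e3,.08])))).mean() for b in G])
p1,_=pickle.load(open("w1.pkl","rb"))
print("spare",plane(p1,(297,247),.03))
E
```

```text
rows: along x(-68deg) mm; cols along y [-20 -18 -16 -14 -12 -10  -8  -6  -4  -2   0   2   4   6   8  10  12  14
  16  18  20  22  24]
 -20  138  133  132  129  128  131  122   43   39   42   40   24   37   41   31   31   32   42   76  129  122  135  134
 -18  132  131  133  135  135  132   26    7    5    7    8    6    6    6    7    7    7    5  113  130  124  135  137
 -16  133  138  139  139  139   52    6    5    8    6    6    6    9    7    6    6    7    6   87  129  118  134  139
 -14  137  142  140  137   81    8    7   10    8    8    7    5    7    8    7    7    7    4   89  100   98  131  139
 -12  134  137  135  130   28   21   21   20   20   19   20   21   21   21   20   22   18    7   49   72   92  137  142
 -10  135  135  135  133   25   20   21   21   20   21   21   21   21   20   21   22   18    5   75   73  126  140  147
  -8  142  134  135  133   27   21   20   21   21   22   22   21   21   21   21   20   18    6   46   75  196  194  197
  -6  140  136  134  134   29   21   20   20   19   20   21   21   20   21   21   21   18    4   82  102  199  201  199
  -4  
[... 1125 characters left out ...]
196  196  196  196  197  198  197  198  198  195  197  199  198  197
  16  196  197  196  198  198  197  196  197  195  195  196  197  196  197  198  200  199  197  195  195  197  198  198
  18  198  198  197  198  198  196  195  196  196  197  197  198  199  198  197  200  197  195  196  197  197  198  197
  20  196  197  197  198  197  198  198  197  197  198  197  197  197  196  197  199  197  197  196  196  196  196  197
  22  195  197  197  198  197  197  199  199  198  199  198  199  196  196  197  201  201  198  199  197  197  197  196
  24  197  196  195  197  197  199  199  201  198  196  197  199  198  198  199  200  199  197  199  198  199  197  197
spare [ 0.4241 -0.1654  0.03  ]
```

>>> send_rows(
  increments=[
    {"dx": -0.002, "dy": 0.003, "dz": 0.0, "roll": 0.1},
    {"dx": -0.002, "dy": 0.003, "dz": 0.0, "roll": 0.28},
    {"dx": -0.002, "dy": 0.003, "dz": 0.0, "roll": 0.46},
    {"dx": -0.002, "dy": 0.003, "dz": 0.005, "roll": 0.64},
    {"dx": -0.002, "dy": 0.003, "dz": 0.01, "roll": 0.82},
    {"dx": -0.002, "dy": 0.003, "dz": 0.02, "roll": 0.98},
    {"dx": -0.002, "dy": 0.003, "dz": 0.035, "roll": 1.044},
    {"dx": -0.002, "dy": 0.003, "dz": 0.055, "roll": 1.044},
    {"dx": -0.002, "dy": 0.003, "dz": 0.08, "roll": 1.044},
    {"dx": -0.002, "dy": 0.003, "dz": 0.091, "roll": 1.044},
    {"dx": -0.002, "dy": 0.003, "dz": 0.091, "roll": 1.044},
  ],
)

```text
t: 3.88
ee_pos: [0.4205, -0.2979, 0.2197]
ee_rot: [-3.08, -0.614, 0.001]
contact_force: [-0.3, -1.1, 0.2]
gripper_width: 0.0856
grasp_force: 0.0
```

>>> send_rows(
  increments=[
    {"dx": 0.0, "dy": 0.0, "dz": 0.0, "roll": 0.0},
    {"dx": 0.0, "dy": 0.0, "dz": 0.0, "roll": 0.0},
    {"dx": 0.0, "dy": 0.0, "dz": 0.0, "roll": 0.0},
    {"dx": 0.0, "dy": 0.0, "dz": 0.0, "roll": 0.0},
    {"dx": 0.0, "dy": 0.0, "dz": 0.0, "roll": 0.0},
    {"dx": 0.0, "dy": 0.0, "dz": 0.0, "roll": 0.0},
  ],
  fingers=0.1,
  force=60,
)

```text
t: 4.62
ee_pos: [0.4203, -0.2984, 0.2197]
ee_rot: [3.081, 0.613, -0.0]
contact_force: [-0.5, 1.0, -0.4]
gripper_width: 0.0385
grasp_force: 0.0
```

>>> send_rows(
  increments=[
    {"dx": 0.0, "dy": 0.0, "dz": 0.0, "roll": 0.0},
    {"dx": 0.0, "dy": 0.0, "dz": 0.0, "roll": 0.0},
    {"dx": 0.0, "dy": 0.0, "dz": 0.0, "roll": 0.0},
    {"dx": 0.0, "dy": 0.0, "dz": 0.0, "roll": 0.0},
    {"dx": 0.0, "dy": 0.0, "dz": 0.0, "roll": 0.0},
    {"dx": 0.0, "dy": 0.0, "dz": 0.0, "roll": 0.0},
  ],
  fingers=1.0,
  force=60,
)

```text
t: 5.38
ee_pos: [0.4203, -0.2983, 0.2198]
ee_rot: [3.081, 0.613, -0.0]
contact_force: [-0.9, 0.8, 4.7]
gripper_width: 0.0252
grasp_force: 59.3
```

>>> send_rows(
  increments=[
    {"dx": 0.0, "dy": 0.0, "dz": -0.02, "roll": 0.0},
    {"dx": 0.0, "dy": 0.0, "dz": -0.06, "roll": 0.0},
    {"dx": 0.01, "dy": -0.006, "dz": -0.1, "roll": -0.1},
    {"dx": 0.03, "dy": -0.018, "dz": -0.13, "roll": -0.25},
    {"dx": 0.06, "dy": -0.036, "dz": -0.14, "roll": -0.42},
    {"dx": 0.09, "dy": -0.054, "dz": -0.14, "roll": -0.6},
    {"dx": 0.12, "dy": -0.072, "dz": -0.14, "roll": -0.77},
    {"dx": 0.145, "dy": -0.087, "dz": -0.14, "roll": -0.93},
    {"dx": 0.158, "dy": -0.095, "dz": -0.14, "roll": -1.038},
    {"dx": 0.158, "dy": -0.095, "dz": -0.14, "roll": -1.038},
    {"dx": 0.158, "dy": -0.095, "dz": -0.14, "roll": -1.038},
  ],
)

```text
t: 6.75
ee_pos: [0.5295, -0.1505, 0.3594]
ee_rot: [-2.374, -2.057, 0.001]
contact_force: [-1.0, 0.2, -1.6]
gripper_width: 0.0253
grasp_force: 59.2
```

```bash
python3 - <<'E'
from h import *
from station import env,eyes
import pickle
o=env.get_obs();p=eyes.camera_params("wrist");p["fish"]=1
im=eyes.grab_frame("wrist")[:,:,::-1].copy();cv2.imwrite("pics/w3.png",im)
pickle.dump((p,o),open("w3.pkl","wb"));print(o["ee_pos"],o["ee_rot"],o["t"],o["contact_force"])
print(proj(p,np.array([.557,-.032,.06])))
E
python3 - <<'E'
import cv2
im=cv2.imread("pics/w3.png");cv2.imwrite("pics/w3c.png",cv2.resize(im[0:330,180:560+60],None,fx=1.8,fy=1.8,interpolation=cv2.INTER_CUBIC))
E
```

```text
[ 0.5295 -0.1505  0.3594] [-2.3738 -2.0572  0.0006] 6.75 [-1.0078  0.191  -1.6445]
[328.9121  63.5033]
```

View pics/w3c.png

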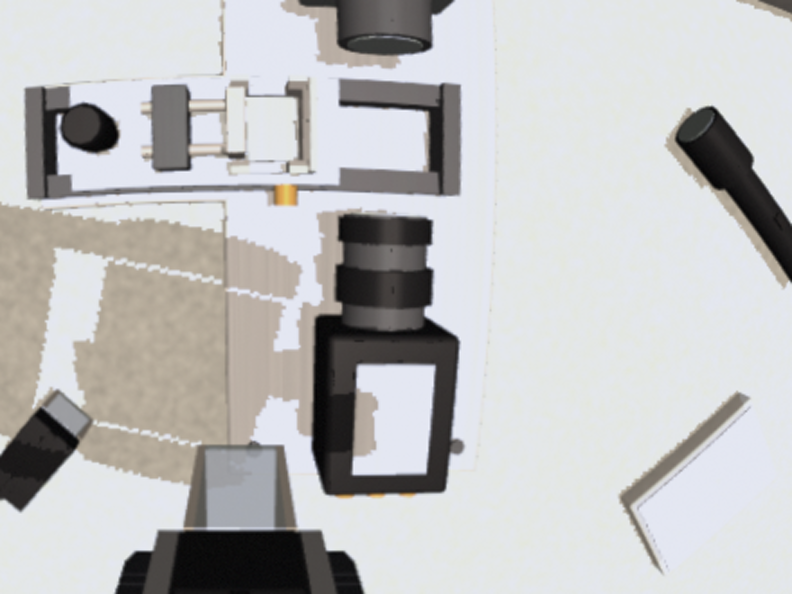

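The crop shows the carriage clearly: knob top at about (90,128), spring block (170,125), jaw (237,115), pocket (272,125) and fixed wall (303,125). The held cell is at the bottom, around (240,500). I'll rectify this to top-down at the plate and jaw-top heights.

```bash
cat > rect.py <<'E'
from h import *
def rect(p,im,org,yaw,z,X,Y,s):
    "top-down map: col along bench x, row along -bench y; mm ranges X,Y; s px/mm"
    xs=np.arange(X[0],X[1],1/s)/1e3;ys=np.arange(Y[1],Y[0],-1/s)/1e3
    gx,gy=np.meshgrid(xs,ys);c,n=np.cos(yaw),np.sin(yaw)
    W=np.stack([org[0]+c*gx-n*gy,org[1]+n*gx+c*gy,np.full_like(gx,z)],-1)
    x=W@p["R"].T+p["t"];r=np.hypot(x[...,0],x[...,1]);a=np.arctan2(r,x[...,2])/np.maximum(r,1e-9)*p["intrinsics"][0,0]
    return cv2.remap(im,(x[...,0]*a+p["intrinsics"][0,2]).astype(np.float32),(x[...,1]*a+p["intrinsics"][1,2]).astype(np.float32),cv2.INTER_CUBIC)
E
python3 - <<'E'
from rect import *
import pickle
p,o=pickle.load(open("w3.pkl","rb"));im=cv2.imread("pics/w3.png")
out=[]
for z in(.045,.081):
    r=rect(p,im,(.557,-.032),np.radians(-8.1),z,(-95,105),(-37,37),4)
    for x in range(-90,105,10):cv2.line(r,((x+95)*4,0),((x+95)*4,6 if x else 25),(0,0,255),1)
    for y in range(-30,40,10):cv2.line(r,(0,(37-y)*4),(6 if y else 25,(37-y)*4),(0,0,255),1)
    out.append(r)
cv2.imwrite("pics/r3.png",np.vstack(out))
E
```

```text
(no output)
```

View pics/r3.png

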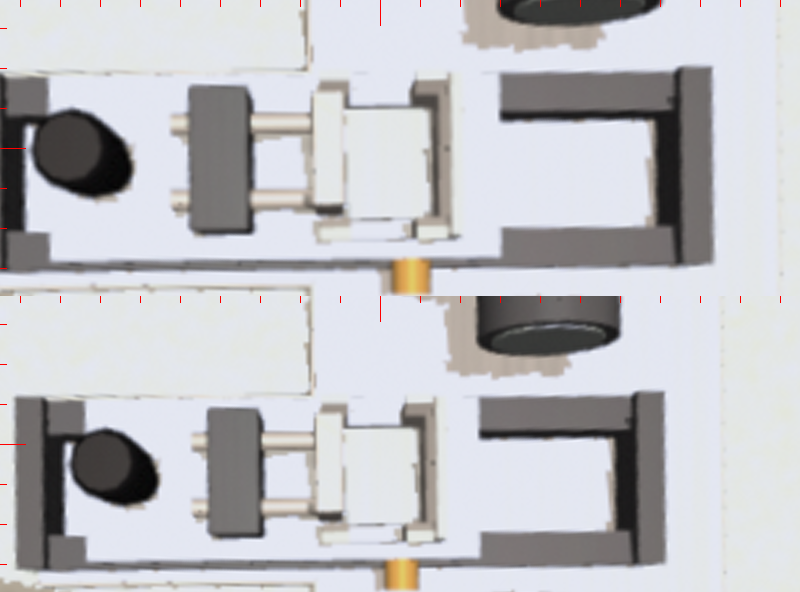

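The yaw of -8.1° fits, perhaps nearer -7.6°. The knob top is at panel (103,460), the jaw face at x = -9.25 mm and the pocket floor's right edge at +13 mm. All three agree on a seat near (0.556,-0.037). Next I'll check the held cell's offset in the same picture and estimate the light point's x to get the travel.

```bash
python3 - <<'E'
from rect import *
import pickle
p,o=pickle.load(open("w3.pkl","rb"))
T=Ro.from_rotvec(o["ee_rot"]).as_matrix();print("toolx yaw",np.degrees(np.arctan2(T[1,0],T[0,0])))
f=lambda x,y:(180+(x+.5)/1.8-.5,(y+.5)/1.8-.5)
for q in((203,447),(285,447)):
    print("cell bottom in tool",T.T@(plane(p,f(*q),.1396)-o["ee_pos"]))
print("cam",-p["R"].T@p["t"])
def b(uv,z,yaw=-8.1):
    w=plane(p,f(*uv),z)[:2]-[.5561,-.0366];c,s=np.cos(np.radians(yaw)),np.sin(np.radians(yaw));return 1e3*np.array([c*w[0]+s*w[1],-s*w[0]+c*w[1]])
for n,u,z in(("lamp lens",(385,44),.061),("cam lens front L",(340,216),.061),("cam lens front R",(433,216),.061),("knob top",(89,128),.085),("way bar outer near",(26,145),.05),("bar near inner",(45,145),.05),("bar far inner",(443,140),.05),("bar far outer",(461,140),.05),("slot plate end",(340,135),.045)):print(n,b(u,z))
# yaw from long carriage edge lines at z .045
for u1,u2 in(((75,201),(435,197)),((225,240),(231,440))):
    a,c=plane(p,f(*u1),.045)if u1[0]<100 else plane(p,f(*u1),.012),plane(p,f(*u2),.045)if u1[0]<100 else plane(p,f(*u2),.012);d=c-a;print(np.degrees(np.arctan2(d[1],d[0])))
E
```

```text
toolx yaw 81.82774290102977
cell bottom in tool [ 0.0132 -0.0118  0.2198]
cell bottom in tool [0.0132 0.013  0.2198]
cam [ 0.5409 -0.0664  0.3287]
lamp lens [46.5362 36.1831]
cam lens front L [ 28.7081 -35.6805]
cam lens front R [ 67.0739 -33.9621]
knob top [-65.2816  -1.7725]
way bar outer near [-100.6614   -2.6425]
bar near inner [-92.2259  -3.3657]
bar far inner [73.9402 -1.0917]
bar far outer [81.9817 -0.3832]
slot plate end [30.6902 -1.2225]
-7.209038717189716
-96.73024409824514
```

>>> send_rows(
  increments=[
    {"dx": 0.02, "dy": 0.004, "dz": 0.0, "roll": -0.01},
    {"dx": 0.06, "dy": 0.009, "dz": 0.0, "roll": -0.01},
    {"dx": 0.1, "dy": 0.014, "dz": 0.01, "roll": -0.01},
    {"dx": 0.117, "dy": 0.017, "dz": 0.02, "roll": -0.01},
    {"dx": 0.117, "dy": 0.017, "dz": 0.035, "roll": -0.01},
    {"dx": 0.117, "dy": 0.017, "dz": 0.044, "roll": -0.01},
    {"dx": 0.117, "dy": 0.017, "dz": 0.044, "roll": -0.01},
    {"dx": 0.117, "dy": 0.017, "dz": 0.044, "roll": -0.01},
  ],
)

```text
t: 7.8
ee_pos: [0.5631, -0.0373, 0.316]
ee_rot: [2.362, 2.071, 0.0]
contact_force: [-0.9, -0.9, -0.9]
gripper_width: 0.0251
grasp_force: 59.2
```

```bash
python3 - <<'E'
from rect import *
from station import env,eyes
import pickle
o=env.get_obs();p=eyes.camera_params("wrist");p["fish"]=1
im=eyes.grab_frame("wrist")[:,:,::-1].copy();cv2.imwrite("pics/w4.png",im)
pickle.dump((p,o),open("w4.pkl","wb"));print(o["ee_pos"],o["ee_rot"],o["t"],o["contact_force"])
T=Ro.from_rotvec(o["ee_rot"]).as_matrix();print(np.degrees(np.arctan2(T[1,0],T[0,0])))
sc=eyes.grab_frame("scene")[:,:,::-1];sd=eyes.grab_frame("side")[:,:,::-1]
cv2.imwrite("pics/s4.png",sc);cv2.imwrite("pics/d4.png",sd)
a=cv2.resize(im[90:390,160:460],(600,600),interpolation=cv2.INTER_CUBIC)
b=cv2.resize(sd[205:305,290:356],(198,300),interpolation=cv2.INTER_CUBIC);c=cv2.resize(sc[200:300,260:326],(198,300),interpolation=cv2.INTER_CUBIC)
cv2.imwrite("pics/c4.png",np.hstack([a,np.vstack([b,c])]))
E
```

```text
[ 0.5631 -0.0373  0.316 ] [2.3618 2.0711 0.0004] 7.8 [-0.9294 -0.9023 -0.9164]
82.49628407739326
```

View pics/c4.png

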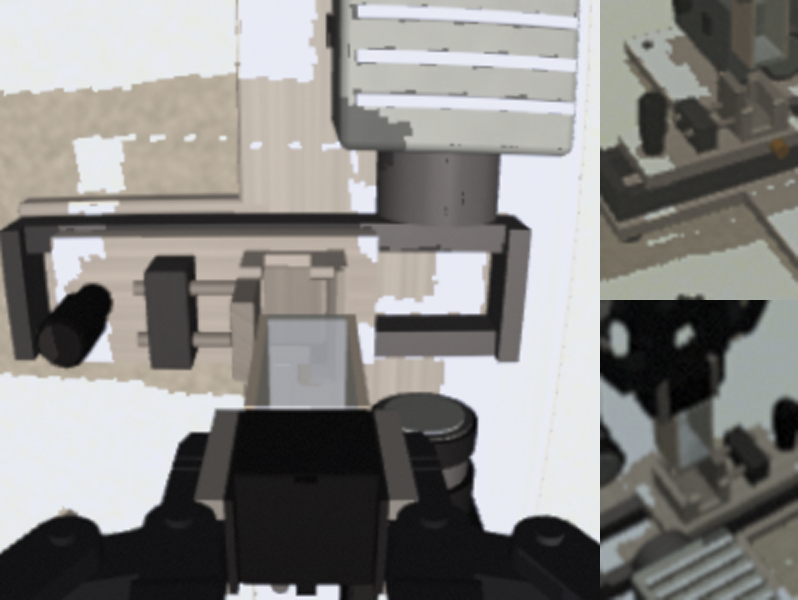

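The crop shows the cell hanging over the pocket. Its lower front edge runs (268,316) to (347,316), the jaw's face is near x = 258, the cheek at (300,262) and the wall at (335,290). I'll check these in bench axes.

```bash
python3 - <<'E'
from rect import *
import pickle
p,o=pickle.load(open("w4.pkl","rb"));f=lambda x,y:(160+(x+.5)/2-.5,90+(y+.5)/2-.5)
yaw=np.radians(-7.6);R2=np.array([[np.cos(yaw),np.sin(yaw)],[-np.sin(yaw),np.cos(yaw)]])
b=lambda u,z:1e3*R2@(plane(p,f(*u),z)[:2]-[.5562,-.0362])
print("tcp",1e3*R2@(o["ee_pos"][:2]-[.5562,-.0362]))
for n,u,z in(("cell L",(268,316),.0962),("cell R",(347,316),.0962),("jaw face top",(258,282),.081),("jaw end far",(246,281),.081),("jaw back",(233,282),.081),("cheek in L",(263,268),.07),("cheek in R",(333,268),.07),("wall R",(345,251),.07),("knob",(68,345),.085)):print(n,b(u,z))
r=rect(p,cv2.imread("pics/w4.png"),(.5562,-.0362),yaw,.081,(-24,-4),(-16,18),1)
print(r.mean(2).astype(int))
E
```

```text
tcp [ 6.9654 -0.1559]
cell L [-4.0942 13.2051]
cell R [17.4082 13.2426]
jaw face top [-7.6606 17.9682]
jaw end far [-11.1411  18.27  ]
jaw back [-14.9371  17.9629]
cheek in L [-6.804  18.8408]
cheek in R [14.4109 18.8722]
wall R [17.9593 24.2354]
knob [-65.8733  -0.7657]
[[110 110 110 110 109 110 109 109 108 106  82  73  72  72  73  74  66 120
  150 143]
 [129 129 129 129 129 128 129 129 129 123  84  71  72  71  71  71  60 120
  150 143]
 [145 145 146 146 146 145 145 145 145 130  76  71  71  71  72  70  59 122
  149 143]
 [133 133 132 133 133 133 133 132 133 108  72  71  71  71  72  67  59 127
  150 143]
 [141 142 142 142 142 142 143 142 140  81  71  71  72  71  72  65  58 133
  156 143]
 [179 180 179 179 179 179 179 178 164  78  70  71  71  71  72  62  56 132
  154 142]
 [180 180 181 180 180 180 180 178 153  92  91  91  91  91  91  64  56 134
  153 142]
 [179 180 179 179 179 179 179 177 145 139 140 138 138 138 136  83  55 135
  152 143]
 [178 177 178 178 177 178 177 175 139 141 143 145 144 144 141  86  55 122
  147 143]
 [177 178 176 177 176 177 177 174 140 140 140 142 145 144 140  
[... 1362 characters left out ...]
 104  93
   88 125]
 [176 173 172 171 168 171 172 172 145 140 140 139 143 136 107 103 102  91
   88 126]
 [175 172 171 168 168 171 172 169 141 139 139 139 139 130 104 103 102  91
   88 128]
 [174 172 170 169 170 174 173 170 140 137 137 139 138 124 104 103 100  90
   88 128]
 [175 172 168 167 170 173 172 174 139 139 137 136 137 116 103 103  98  89
   88 126]
 [177 174 167 164 166 169 170 174 138 140 139 137 134 109 103 104  96  89
   87 126]
 [180 175 168 165 165 165 166 169 154 144 143 139 136 106 103 103  95  88
   88 129]
 [178 175 170 168 167 163 165 168 168 163 161 153 141 102 103 102  92  88
   88 129]
 [174 170 169 170 168 168 168 171 170 172 173 154 134 103 104 102  91  88
   88 128]]
```

>>> send_rows(
  increments=[
    {"dx": -0.0005, "dy": 0.0, "dz": 0.006, "roll": 0.0},
    {"dx": -0.0005, "dy": 0.0, "dz": 0.013, "roll": 0.0},
    {"dx": -0.0005, "dy": 0.0, "dz": 0.0205, "roll": 0.0},
    {"dx": -0.0005, "dy": 0.0, "dz": 0.0205, "roll": 0.0},
    {"dx": -0.0005, "dy": 0.0, "dz": 0.0205, "roll": 0.0},
  ],
)

```text
t: 8.57
ee_pos: [0.563, -0.0371, 0.2952]
ee_rot: [2.361, 2.072, 0.0]
contact_force: [-1.2, -0.1, -1.7]
gripper_width: 0.0254
grasp_force: 59.2
```

>>> send_rows(
  increments=[
    {"dx": 0.0, "dy": -0.001, "dz": 0.0, "roll": 0.0},
    {"dx": 0.0, "dy": -0.002, "dz": 0.0, "roll": 0.0},
    {"dx": 0.0, "dy": -0.004, "dz": 0.0, "roll": 0.0},
    {"dx": 0.0, "dy": -0.006, "dz": 0.0, "roll": 0.0},
    {"dx": 0.0, "dy": -0.008, "dz": 0.0, "roll": 0.0},
    {"dx": 0.0, "dy": -0.01, "dz": 0.0, "roll": 0.0},
    {"dx": 0.0, "dy": -0.01, "dz": 0.0, "roll": 0.0},
    {"dx": 0.0, "dy": -0.01, "dz": 0.0, "roll": 0.0},
  ],
)

```text
t: 9.57
ee_pos: [0.5531, -0.0358, 0.2953]
ee_rot: [2.361, 2.072, 0.0]
contact_force: [2.3, 0.6, -0.6]
gripper_width: 0.0253
grasp_force: 59.2
```

>>> send_rows(
  increments=[
    {"dx": 0.0, "dy": -0.002, "dz": 0.0, "roll": 0.0},
    {"dx": 0.0, "dy": -0.004, "dz": 0.0, "roll": 0.0},
    {"dx": 0.0, "dy": -0.006, "dz": 0.0, "roll": 0.0},
    {"dx": 0.0, "dy": -0.006, "dz": 0.0, "roll": 0.0},
    {"dx": 0.0, "dy": -0.006, "dz": 0.0, "roll": 0.0},
  ],
)

```text
t: 10.2
ee_pos: [0.5471, -0.035, 0.2952]
ee_rot: [-2.361, -2.072, 0.0]
contact_force: [0.9, -0.1, -0.6]
gripper_width: 0.0252
grasp_force: 59.2
```

>>> send_rows(
  increments=[
    {"dx": 0.0, "dy": -0.001, "dz": 0.0, "roll": 0.0},
    {"dx": 0.0, "dy": -0.0015, "dz": 0.0, "roll": 0.0},
    {"dx": 0.0, "dy": -0.0015, "dz": 0.0, "roll": 0.0},
    {"dx": 0.0, "dy": -0.0015, "dz": 0.0, "roll": 0.0},
  ],
)

```text
t: 10.7
ee_pos: [0.5457, -0.0349, 0.2952]
ee_rot: [2.361, 2.072, 0.0]
contact_force: [3.3, -0.9, -0.8]
gripper_width: 0.0253
grasp_force: 59.2
```

```bash
cat > look.py <<'E'
from rect import *
from station import env,eyes
import sys
yaw=np.radians(-7.6);R2=np.array([[np.cos(yaw),np.sin(yaw)],[-np.sin(yaw),np.cos(yaw)]])
def line(p,im,rows=(4,11),X=(-100,-4)):
    r=rect(p,im,(.5562,-.0362),yaw,.081,X,rows,2).mean((0,2))
    return r
if __name__=="__main__":
    import pickle
    o=env.get_obs();p=eyes.camera_params("wrist");p["fish"]=1
    im=eyes.grab_frame("wrist")[:,:,::-1].copy();cv2.imwrite(f"pics/{sys.argv[1]}.png",im);pickle.dump((p,o),open(sys.argv[1]+".pkl","wb"))
    print("tcp",1e3*R2@(o["ee_pos"][:2]-[.5562,-.0362]),o["ee_pos"][2],o["contact_force"],o["t"])
    for n in["w4"]+sys.argv[1:]:
        p,o=pickle.load(open(n+".pkl","rb"));r=line(p,cv2.imread(f"pics/{n}.png"))
        d=np.diff(r);e=[(round(-100+(i+1)/2,1),int(d[i])) for i in range(1,len(d)-1) if abs(d[i])>11 and abs(d[i])>=abs(d[i-1]) and abs(d[i])>abs(d[i+1])]
        print(n,e)
E
python3 look.py w5
```

```text
tcp [-10.6344  -0.0646] 0.2951651173315033 [ 3.349  -0.8699 -0.8326] 10.7
w4 [(-86.0, -39), (-79.5, -14), (-72.0, 18), (-70.0, -12), (-54.0, 28), (-52.0, 21), (-41.0, -44), (-28.5, -13), (-25.5, 63), (-16.0, -22), (-9.0, -33), (-7.0, 24)]
w5 [(-87.5, -48), (-67.0, 36), (-54.5, -50), (-42.0, -19), (-39.5, 64), (-31.0, -24), (-25.0, -13), (-21.5, 31)]
```

>>> send_rows(
  increments=[
    {"dx": 0.0, "dy": -0.001, "dz": 0.0, "roll": 0.0},
    {"dx": 0.0, "dy": -0.002, "dz": 0.0, "roll": 0.0},
    {"dx": 0.0, "dy": -0.002, "dz": 0.0, "roll": 0.0},
    {"dx": 0.0, "dy": -0.002, "dz": 0.0, "roll": 0.0},
  ],
)

```text
t: 11.25
ee_pos: [0.5437, -0.0346, 0.2952]
ee_rot: [2.361, 2.072, 0.0]
contact_force: [3.8, -0.1, -2.6]
gripper_width: 0.0248
grasp_force: 59.1
```

```bash
python3 look.py w6|grep -v w4; python3 - <<'E'
from look import *
import pickle
for n in("w5","w6"):
    p,o=pickle.load(open(n+".pkl","rb"));r=line(p,cv2.imread(f"pics/{n}.png"),X=(-58,-18));print(r.astype(int))
E
```

```text
tcp [-12.6134  -0.0698] 0.2952080101816461 [ 3.8292 -0.1044 -2.6327] 11.25
w6 [(-88.0, -46), (-67.0, 37), (-55.0, -52), (-42.5, -16), (-39.5, 52), (-33.0, -27), (-27.0, -12), (-23.0, 31)]
[183 183 183 183 183 176 130  79  68  68  69  69  69  68  68  68  69  69
  69  68  68  68  69  69  69  68  68  68  68  68  64  51  31  27  26  29
  60 124 171 185 184 184 184 184 184 184 184 184 184 184 184 184 183 164
 139 142 145 146 146 146 146 146 146 146 142 131 118 110 107 106 104  99
 102 134 162 169 168 166 165 165]
[183 183 183 183 184 165 113  77  68  69  69  69  69  68  68  68  68  68
  68  68  68  68  68  69  69  69  68  68  68  68  62  46  32  26  27  50
 102 155 183 184 184 184 184 184 184 184 184 184 183 168 141 140 144 146
 146 146 146 146 146 146 143 133 121 111 107 107 104  99 100 127 158 170
 171 171 170 168 166 165 165 165]
```

>>> send_rows(
  increments=[
    {"dx": 0.0, "dy": -0.001, "dz": 0.0, "roll": 0.0},
    {"dx": 0.0, "dy": -0.0016, "dz": 0.0, "roll": 0.0},
    {"dx": 0.0, "dy": -0.0016, "dz": 0.0, "roll": 0.0},
    {"dx": 0.0, "dy": -0.0016, "dz": 0.001, "roll": 0.0},
    {"dx": 0.0, "dy": -0.0016, "dz": 0.002, "roll": 0.0},
    {"dx": 0.0, "dy": -0.0016, "dz": 0.004, "roll": 0.0},
    {"dx": 0.0, "dy": -0.0016, "dz": 0.006, "roll": 0.0},
    {"dx": 0.0, "dy": -0.0016, "dz": 0.006, "roll": 0.0},
  ],
)

```text
t: 12.3
ee_pos: [0.542, -0.0344, 0.2889]
ee_rot: [-2.361, -2.072, 0.0]
contact_force: [4.8, 0.4, 0.0]
gripper_width: 0.0256
grasp_force: 59.6
```

>>> send_rows(
  increments=[
    {"dx": 0.0, "dy": 0.0, "dz": 0.001, "roll": 0.0},
    {"dx": 0.0, "dy": 0.0, "dz": 0.002, "roll": 0.0},
    {"dx": 0.0, "dy": 0.0, "dz": 0.003, "roll": 0.0},
    {"dx": 0.0, "dy": 0.0, "dz": 0.004, "roll": 0.0},
    {"dx": 0.0, "dy": 0.0, "dz": 0.005, "roll": 0.0},
    {"dx": 0.0, "dy": 0.0, "dz": 0.006, "roll": 0.0},
    {"dx": 0.0, "dy": 0.0, "dz": 0.006, "roll": 0.0},
  ],
)

```text
t: 13.18
ee_pos: [0.5421, -0.0344, 0.283]
ee_rot: [-2.361, -2.072, 0.0]
contact_force: [4.9, -0.6, 0.4]
gripper_width: 0.0252
grasp_force: 59.8
```

>>> send_rows(
  increments=[
    {"dx": 0.0, "dy": 0.0, "dz": 0.001, "roll": 0.0},
    {"dx": 0.0, "dy": 0.0, "dz": 0.002, "roll": 0.0},
    {"dx": 0.0, "dy": 0.0, "dz": 0.003, "roll": 0.0},
    {"dx": 0.0, "dy": 0.0, "dz": 0.004, "roll": 0.0},
    {"dx": 0.0, "dy": 0.0, "dz": 0.005, "roll": 0.0},
    {"dx": 0.0, "dy": 0.0, "dz": 0.005, "roll": 0.0},
  ],
)

```text
t: 13.92
ee_pos: [0.542, -0.0344, 0.278]
ee_rot: [-2.361, -2.072, 0.0]
contact_force: [4.0, -0.2, -0.1]
gripper_width: 0.0255
grasp_force: 59.8
```

>>> send_rows(
  increments=[
    {"dx": 0.0, "dy": 0.0, "dz": 0.0005, "roll": 0.0},
    {"dx": 0.0, "dy": 0.0, "dz": 0.001, "roll": 0.0},
    {"dx": 0.0, "dy": 0.0, "dz": 0.0015, "roll": 0.0},
    {"dx": 0.0, "dy": 0.0, "dz": 0.002, "roll": 0.0},
    {"dx": 0.0, "dy": 0.0, "dz": 0.002, "roll": 0.0},
  ],
)

```text
t: 14.55
ee_pos: [0.5421, -0.0344, 0.2761]
ee_rot: [-2.361, -2.072, 0.0]
contact_force: [5.1, -1.0, 0.5]
gripper_width: 0.0255
grasp_force: 59.8
```

>>> send_rows(
  increments=[
    {"dx": 0.0, "dy": 0.0, "dz": 0.0005, "roll": 0.0},
    {"dx": 0.0, "dy": 0.0, "dz": 0.001, "roll": 0.0},
    {"dx": 0.0, "dy": 0.0, "dz": 0.001, "roll": 0.0},
  ],
)

```text
t: 14.92
ee_pos: [0.5421, -0.0344, 0.2751]
ee_rot: [2.361, 2.072, -0.0]
contact_force: [5.6, 0.2, 1.1]
gripper_width: 0.0253
grasp_force: 59.8
```

>>> send_rows(
  increments=[
    {"dx": 0.0, "dy": 0.0, "dz": 0.0005, "roll": 0.0},
    {"dx": 0.0, "dy": 0.0, "dz": 0.001, "roll": 0.0},
    {"dx": 0.0, "dy": 0.0, "dz": 0.001, "roll": 0.0},
  ],
)

```text
t: 15.3
ee_pos: [0.5421, -0.0344, 0.2741]
ee_rot: [2.361, 2.072, -0.0]
contact_force: [5.1, -0.8, 1.6]
gripper_width: 0.0255
grasp_force: 59.8
```

>>> send_rows(
  increments=[
    {"dx": 0.0, "dy": 0.0, "dz": 0.0005, "roll": 0.0},
    {"dx": 0.0, "dy": 0.0, "dz": 0.001, "roll": 0.0},
    {"dx": 0.0, "dy": 0.0, "dz": 0.001, "roll": 0.0},
  ],
)

```text
t: 15.68
ee_pos: [0.5421, -0.0344, 0.2731]
ee_rot: [-2.361, -2.072, 0.0]
contact_force: [5.3, -0.0, 0.7]
gripper_width: 0.0254
grasp_force: 59.8
```

>>> send_rows(
  increments=[
    {"dx": 0.0, "dy": 0.0, "dz": 0.0005, "roll": 0.0},
    {"dx": 0.0, "dy": 0.0, "dz": 0.001, "roll": 0.0},
    {"dx": 0.0, "dy": 0.0, "dz": 0.001, "roll": 0.0},
  ],
)

```text
t: 16.05
ee_pos: [0.5421, -0.0344, 0.2721]
ee_rot: [-2.361, -2.072, 0.0]
contact_force: [3.9, -0.4, 0.6]
gripper_width: 0.0254
grasp_force: 59.8
```

>>> send_rows(
  increments=[
    {"dx": 0.0, "dy": 0.0, "dz": 0.0005, "roll": 0.0},
    {"dx": 0.0, "dy": 0.0, "dz": 0.001, "roll": 0.0},
    {"dx": 0.0, "dy": 0.0, "dz": 0.001, "roll": 0.0},
  ],
)

```text
t: 16.42
ee_pos: [0.5421, -0.0344, 0.2711]
ee_rot: [-2.361, -2.072, 0.0]
contact_force: [5.1, 0.4, 1.1]
gripper_width: 0.0252
grasp_force: 59.8
```

>>> send_rows(
  increments=[
    {"dx": 0.0, "dy": 0.0, "dz": 0.0005, "roll": 0.0},
    {"dx": 0.0, "dy": 0.0, "dz": 0.001, "roll": 0.0},
    {"dx": 0.0, "dy": 0.0, "dz": 0.001, "roll": 0.0},
  ],
)

```text
t: 16.8
ee_pos: [0.5421, -0.0344, 0.2701]
ee_rot: [2.361, 2.072, 0.0]
contact_force: [4.8, -0.9, 0.4]
gripper_width: 0.0251
grasp_force: 59.9
```

>>> send_rows(
  increments=[
    {"dx": 0.0, "dy": 0.0, "dz": 0.0005, "roll": 0.0},
    {"dx": 0.0, "dy": 0.0, "dz": 0.001, "roll": 0.0},
    {"dx": 0.0, "dy": 0.0, "dz": 0.001, "roll": 0.0},
  ],
)

```text
t: 17.18
ee_pos: [0.5422, -0.0344, 0.27]
ee_rot: [2.361, 2.072, 0.0]
contact_force: [1.3, 0.1, 13.0]
gripper_width: 0.025
grasp_force: 61.3
```

The force rose steeply to 13 N at TCP z = 0.270, so the cell stands on the pocket floor. I'm letting go with a small opening.

>>> send_rows(
  increments=[
    {"dx": 0.0, "dy": 0.0, "dz": -0.0002, "roll": 0.0},
    {"dx": 0.0, "dy": 0.0, "dz": -0.0003, "roll": 0.0},
  ],
)

```text
t: 17.42
ee_pos: [0.5421, -0.0344, 0.27]
ee_rot: [2.361, 2.072, 0.0]
contact_force: [3.1, 0.0, 7.8]
gripper_width: 0.0253
grasp_force: 60.6
```

>>> send_rows(
  increments=[
    {"dx": 0.0, "dy": 0.0, "dz": 0.0, "roll": 0.0},
    {"dx": 0.0, "dy": 0.0, "dz": 0.0, "roll": 0.0},
    {"dx": 0.0, "dy": 0.0, "dz": 0.0, "roll": 0.0},
    {"dx": 0.0, "dy": 0.0, "dz": 0.0, "roll": 0.0},
    {"dx": 0.0, "dy": 0.0, "dz": 0.0, "roll": 0.0},
    {"dx": 0.0, "dy": 0.0, "dz": 0.0, "roll": 0.0},
  ],
  fingers=0.0,
)

```text
t: 18.18
ee_pos: [0.542, -0.0344, 0.2695]
ee_rot: [-2.361, -2.072, 0.0]
contact_force: [-0.1, 0.1, 0.8]
gripper_width: 0.0428
grasp_force: 0.0
```

```bash
python3 - <<'E'
from look import *
import pickle
o=env.get_obs();p=eyes.camera_params("wrist");p["fish"]=1
im=eyes.grab_frame("wrist")[:,:,::-1].copy();cv2.imwrite("pics/w7.png",im);pickle.dump((p,o),open("w7.pkl","wb"))
print(o["ee_pos"],o["contact_force"],o["gripper_width"],o["grasp_force"],o["t"])
sc=eyes.grab_frame("scene")[:,:,::-1];sd=eyes.grab_frame("side")[:,:,::-1]
a=cv2.resize(im[150:400,190:440],(600,600),interpolation=cv2.INTER_CUBIC)
b=cv2.resize(sd[205:305,280:346],(198,300),interpolation=cv2.INTER_CUBIC);c=cv2.resize(sc[200:300,260:326],(198,300),interpolation=cv2.INTER_CUBIC)
cv2.imwrite("pics/c7.png",np.hstack([a,np.vstack([b,c])]))
E
```

```text
[ 0.542  -0.0344  0.2695] [-0.1476  0.1443  0.7913] 0.0428224554533381 0.0 18.175
```

View pics/c7.png

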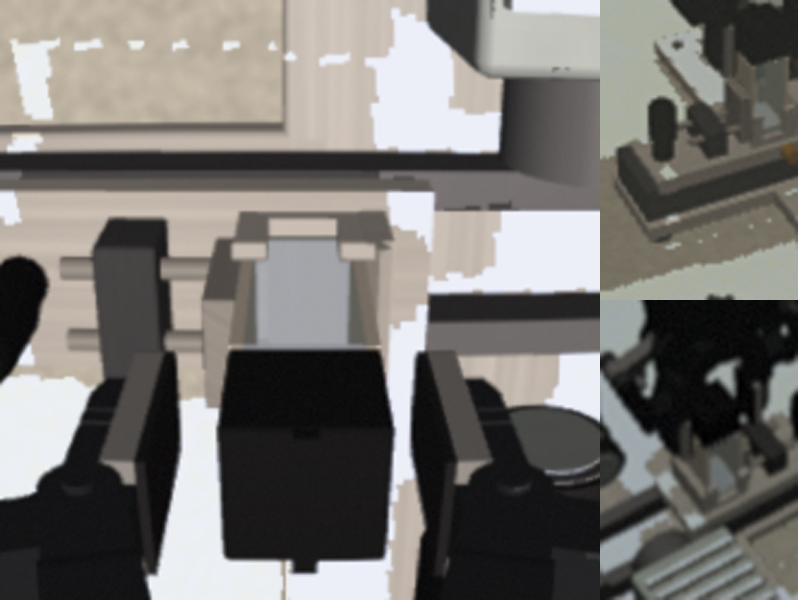

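The crop shows the cell standing in the pocket between jaw, wall and cheeks, and let go: cap top (222,428)–(393,430)–(385,555), fingers clear on both sides. Next I'll compare cap height with the in-hand picture, to be sure opening the fingers didn't lift the cell.

```bash
python3 - <<'E'
from look import *
import pickle
for n in("w5","w6","w7"):
    p,o=pickle.load(open(n+".pkl","rb"));im=cv2.imread(f"pics/{n}.png").astype(float).mean(2)
    T=Ro.from_rotvec(o["ee_rot"]).as_matrix()
    for c0,c1 in((300,308),(328,336)):
        col=im[300:350,c0:c1].mean(1);d=np.diff(col)
        i=int(np.argmax(d[10:]))+10;w=d[i-1:i+2];v=300+i+.5+(w[2]-w[0])/2/max(1e-6,2*w[1]-w[0]-w[2])
        # intersect ray with tool plane x=+13 mm
        c,dd=ray(p,((c0+c1-1)/2,v));ct,dt=T.T@(c-o["ee_pos"]),T.T@dd;X=ct+dt*(.013-ct[0])/dt[0]
        print(n,"row %.2f"%v,"tool",X*1e3,"world z %.4f"%(o["ee_pos"]+T@X)[2], col[i-2:i+4].astype(int))
E
```

```text
w5 row 326.81 tool [ 13.      -3.9988 141.8242] world z 0.1533 [11 13 13 18 21 24]
w5 row 326.56 tool [ 13.       5.8876 141.9564] world z 0.1532 [12 12 14 19 22 24]
w6 row 326.63 tool [ 13.      -4.0091 141.9624] world z 0.1532 [12 13 14 18 21 23]
w6 row 326.80 tool [ 13.       5.8731 141.8214] world z 0.1534 [12 13 14 18 22 24]
w7 row 327.92 tool [ 13.      -3.9924 141.0819] world z 0.1284 [12 12 14 18 21 24]
w7 row 327.63 tool [ 13.       5.8456 141.2374] world z 0.1282 [12 13 13 19 21 23]
```

Cap height matches the in-hand contact height within 0.3 mm, so the cell is seated. I'm rising clear and going to the outer side of the knob.

>>> send_rows(
  increments=[
    {"dx": 0.0, "dy": 0.0, "dz": -0.005, "roll": 0.0},
    {"dx": 0.0, "dy": 0.0, "dz": -0.02, "roll": 0.0},
    {"dx": 0.0, "dy": 0.0, "dz": -0.045, "roll": 0.0},
    {"dx": 0.0, "dy": 0.0, "dz": -0.07, "roll": 0.0},
    {"dx": 0.0, "dy": -0.005, "dz": -0.08, "roll": 0.0},
    {"dx": 0.0, "dy": -0.03, "dz": -0.08, "roll": 0.0},
    {"dx": 0.0, "dy": -0.06, "dz": -0.08, "roll": 0.0},
    {"dx": 0.0, "dy": -0.09, "dz": -0.08, "roll": 0.0},
    {"dx": 0.0, "dy": -0.102, "dz": -0.08, "roll": 0.0},
    {"dx": 0.0, "dy": -0.102, "dz": -0.08, "roll": 0.0},
    {"dx": 0.0, "dy": -0.102, "dz": -0.08, "roll": 0.0},
  ],
)

```text
t: 19.7
ee_pos: [0.4417, -0.0213, 0.3496]
ee_rot: [2.361, 2.072, 0.001]
contact_force: [-0.6, 0.4, 0.3]
gripper_width: 0.0425
grasp_force: 0.0
```

>>> send_rows(
  increments=[
    {"dx": 0.0, "dy": 0.0, "dz": 0.02, "roll": 0.0},
    {"dx": 0.0, "dy": 0.0, "dz": 0.04, "roll": 0.0},
    {"dx": 0.0, "dy": 0.0, "dz": 0.055, "roll": 0.0},
    {"dx": 0.0, "dy": 0.0, "dz": 0.06, "roll": 0.0},
    {"dx": 0.0, "dy": 0.0, "dz": 0.06, "roll": 0.0},
    {"dx": 0.0, "dy": 0.0, "dz": 0.06, "roll": 0.0},
  ],
  fingers=1.0,
  force=30,
)

```text
t: 20.45
ee_pos: [0.4412, -0.0212, 0.29]
ee_rot: [2.36, 2.072, 0.001]
contact_force: [0.2, -0.0, -0.4]
gripper_width: 0.0
grasp_force: 0.0
```

```bash
python3 - <<'E'
from look import *
import pickle
o=env.get_obs();p=eyes.camera_params("wrist");p["fish"]=1
im=eyes.grab_frame("wrist")[:,:,::-1].copy();cv2.imwrite("pics/w8.png",im);pickle.dump((p,o),open("w8.pkl","wb"))
print(o["ee_pos"],1e3*R2@(o["ee_pos"][:2]-[.5562,-.0362]),o["gripper_width"],o["t"])
cv2.imwrite("pics/c8.png",cv2.resize(im[130:430,220:560],(680,600),interpolation=cv2.INTER_CUBIC))
E
```

```text
[ 0.4412 -0.0212  0.29  ] [-115.9379   -0.3259] 2.944400380331234e-05 20.45
```

View pics/c8.png

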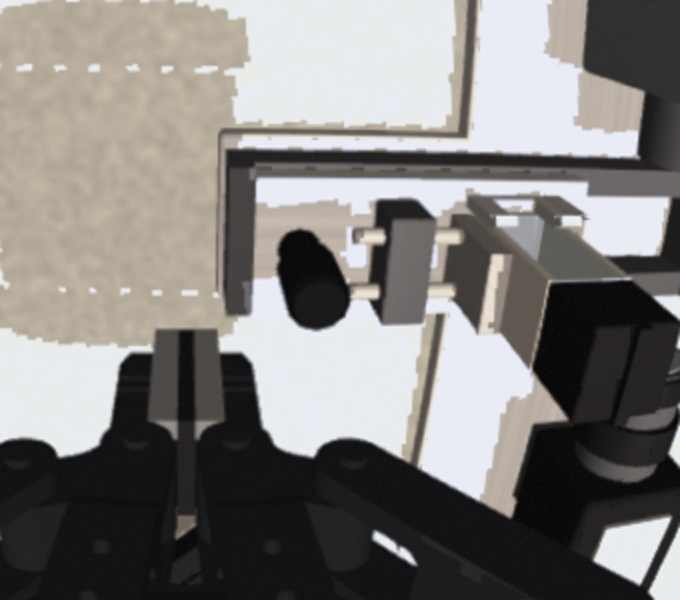

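The crop shows the cell upright in the pocket at (600,330), knob top at (320,305), and the shut fingers at (187,380) outside the low end bar.

```bash
python3 - <<'E'
from look import *
import pickle
p,o=pickle.load(open("w8.pkl","rb"));f=lambda x,y:(220+(x+.5)/2-.5,130+(y+.5)/2-.5)
b=lambda u,z:1e3*R2@(plane(p,f(*u),z)[:2]-[.5562,-.0362])
T=Ro.from_rotvec(o["ee_rot"]).as_matrix()
print("knob",b((321,305),.086),"L",b((294,305),.086),"R",b((348,305),.086),"bar",b((240,230),.05))
print("fingertips",[T.T@(plane(p,f(*q),.29-.173)-o["ee_pos"])*1e3 for q in((155,330),(217,330),(187,420))])
E
```

```text
knob [-81.209   -0.2716] L [-88.3972  -0.1859] R [-73.9192  -0.3817] bar [-100.3372    7.3788]
fingertips [array([  9.3542,  -7.4693, 172.9721]), array([  9.3525,   5.9188, 172.9842]), array([-14.3462,  -0.5458, 172.979 ])]
```

>>> send_rows(
  increments=[
    {"dx": 0.0, "dy": 0.0, "dz": 0.015, "roll": 0.0},
    {"dx": 0.0, "dy": 0.0, "dz": 0.035, "roll": 0.0},
    {"dx": 0.0, "dy": 0.0, "dz": 0.046, "roll": 0.0},
    {"dx": 0.0, "dy": 0.0, "dz": 0.051, "roll": 0.0},
    {"dx": 0.0, "dy": 0.0, "dz": 0.051, "roll": 0.0},
    {"dx": 0.0, "dy": 0.003, "dz": 0.051, "roll": 0.0},
    {"dx": 0.0, "dy": 0.007, "dz": 0.051, "roll": 0.0},
    {"dx": 0.0, "dy": 0.011, "dz": 0.051, "roll": 0.0},
    {"dx": 0.0, "dy": 0.015, "dz": 0.051, "roll": 0.0},
    {"dx": 0.0, "dy": 0.019, "dz": 0.051, "roll": 0.0},
    {"dx": 0.0, "dy": 0.022, "dz": 0.051, "roll": 0.0},
  ],
)

```text
t: 21.88
ee_pos: [0.4629, -0.024, 0.2384]
ee_rot: [-2.361, -2.072, 0.0]
contact_force: [-3.1, -0.4, 1.1]
gripper_width: 0.0002
grasp_force: 1.1
```

>>> send_rows(
  increments=[
    {"dx": 0.0, "dy": 0.003, "dz": 0.0, "roll": 0.0},
    {"dx": 0.0, "dy": 0.007, "dz": 0.0, "roll": 0.0},
    {"dx": 0.0, "dy": 0.012, "dz": 0.0, "roll": 0.0},
    {"dx": 0.0, "dy": 0.017, "dz": 0.0, "roll": 0.0},
    {"dx": 0.0, "dy": 0.022, "dz": 0.0, "roll": 0.0},
    {"dx": 0.0, "dy": 0.027, "dz": 0.0, "roll": 0.0},
    {"dx": 0.0, "dy": 0.032, "dz": 0.0, "roll": 0.0},
    {"dx": 0.0, "dy": 0.036, "dz": 0.0, "roll": 0.0},
    {"dx": 0.0, "dy": 0.04, "dz": 0.0, "roll": 0.0},
    {"dx": 0.0, "dy": 0.042, "dz": 0.0, "roll": 0.0},
    {"dx": 0.0, "dy": 0.042, "dz": 0.0, "roll": 0.0},
  ],
)

```text
t: 23.25
ee_pos: [0.5045, -0.0295, 0.2385]
ee_rot: [2.361, 2.072, 0.001]
contact_force: [-0.3, -0.2, -0.1]
gripper_width: -0.0001
grasp_force: 0.1
```

>>> send_rows(
  increments=[
    {"dx": 0.0, "dy": 0.001, "dz": 0.0, "roll": 0.0},
    {"dx": 0.0, "dy": 0.002, "dz": 0.0, "roll": 0.0},
    {"dx": 0.0, "dy": 0.003, "dz": 0.0, "roll": 0.0},
    {"dx": 0.0, "dy": 0.004, "dz": 0.0, "roll": 0.0},
    {"dx": 0.0, "dy": 0.005, "dz": 0.0, "roll": 0.0},
    {"dx": 0.0, "dy": 0.006, "dz": 0.0, "roll": 0.0},
  ],
)

```text
t: 24.0
ee_pos: [0.5104, -0.0302, 0.2385]
ee_rot: [-2.361, -2.072, -0.0]
contact_force: [-1.6, -0.3, -0.1]
gripper_width: -0.0
grasp_force: 1.0
```

```bash
cat > kn.py <<'E'
from look import *
o=env.get_obs();p=eyes.camera_params("wrist");p["fish"]=1
im=eyes.grab_frame("wrist")[:,:,::-1].copy();cv2.imwrite("pics/w9.png",im)
t=1e3*R2@(o["ee_pos"][:2]-[.5562,-.0362]);print(t,o["contact_force"],o["t"])
r=rect(p,im,(.5562,-.0362),yaw,.081,(t[0],t[0]+85),(4,11),2).mean((0,2));d=np.diff(r)
print([(round(t[0]+(i+1)/2,1),int(d[i])) for i in range(1,len(d)-1) if abs(d[i])>11 and abs(d[i])>=abs(d[i-1]) and abs(d[i])>abs(d[i+1])])
E
python3 kn.py
```

```text
[-46.1899  -0.1307] [-1.6468 -0.3013 -0.0512] 24.0
[(np.float64(-45.2), 34), (np.float64(-39.7), -29), (np.float64(-17.7), 43), (np.float64(-16.2), -35), (np.float64(-10.7), -45), (np.float64(-7.7), -20), (np.float64(-5.7), 15), (np.float64(2.8), 13), (np.float64(6.3), 43), (np.float64(9.3), -41), (np.float64(13.3), -16), (np.float64(24.8), 60), (np.float64(27.3), -21), (np.float64(28.8), -19), (np.float64(31.3), -26)]
```

>>> send_rows(
  increments=[
    {"dx": 0.0, "dy": 0.001, "dz": 0.0, "roll": 0.0},
    {"dx": 0.0, "dy": 0.002, "dz": 0.0, "roll": 0.0},
    {"dx": 0.0, "dy": 0.003, "dz": 0.0, "roll": 0.0},
    {"dx": 0.0, "dy": 0.004, "dz": 0.0, "roll": 0.0},
    {"dx": 0.0, "dy": 0.005, "dz": 0.0, "roll": 0.0},
    {"dx": 0.0, "dy": 0.006, "dz": 0.0, "roll": 0.0},
  ],
)

```text
t: 24.8
ee_pos: [0.5148, -0.0308, 0.2382]
ee_rot: [-2.357, -2.07, 0.006]
contact_force: [-17.9, 1.5, 14.2]
gripper_width: -0.0001
grasp_force: 9.4
```

>>> send_rows(
  increments=[
    {"dx": 0.0, "dy": 0.001, "dz": 0.0, "roll": 0.0},
    {"dx": 0.0, "dy": 0.0015, "dz": 0.0, "roll": 0.0},
    {"dx": 0.0, "dy": 0.002, "dz": 0.0, "roll": 0.0},
  ],
)

```text
t: 25.18
ee_pos: [0.5157, -0.0309, 0.2381]
ee_rot: [-2.355, -2.068, 0.011]
contact_force: [-26.9, 2.6, 22.0]
gripper_width: -0.0001
grasp_force: 14.0
```

>>> send_rows(
  increments=[
    {"dx": 0.0, "dy": -0.002, "dz": 0.0, "roll": 0.0},
    {"dx": 0.0, "dy": -0.006, "dz": 0.0, "roll": 0.0},
    {"dx": 0.0, "dy": -0.016, "dz": 0.0, "roll": 0.0},
    {"dx": 0.0, "dy": -0.026, "dz": 0.0, "roll": 0.0},
    {"dx": 0.0, "dy": -0.036, "dz": -0.01, "roll": 0.0},
    {"dx": 0.0, "dy": -0.042, "dz": -0.03, "roll": 0.0},
    {"dx": 0.0, "dy": -0.042, "dz": -0.051, "roll": 0.0},
    {"dx": 0.0, "dy": -0.042, "dz": -0.051, "roll": 0.0},
    {"dx": 0.0, "dy": -0.042, "dz": -0.051, "roll": 0.0},
  ],
)

```text
t: 26.3
ee_pos: [0.4763, -0.0258, 0.2893]
ee_rot: [-2.361, -2.072, 0.0]
contact_force: [-0.4, 0.6, -0.4]
gripper_width: 0.0002
grasp_force: 0.0
```

```bash
cat > fin.py <<'E'
from look import *
import pickle
def runs(m,x0,s):
    m=np.r_[0,m.astype(int),0];d=np.diff(m);return [(round(x0+a/s,1),round(x0+b/s,1)) for a,b in zip(np.where(d==1)[0],np.where(d==-1)[0]) if b-a>8]
def ana(p,im,k,c):
    r=rect(p,im,(.5562,-.0362),yaw,.086,(k-20,k+20),(-3,1),4).mean((0,2));print(" knob dark runs z.086 y-1",runs(r<40,k-20,4))
    r=rect(p,im,(.5562,-.0362),yaw,.086,(k-3,k+3),(-20,20),4)[::-1].mean((1,2));print(" knob along y",runs(r<40,-20,4))
    r=rect(p,im,(.5562,-.0362),yaw,.1295,(c-25,c+25),(-10,-5),4).mean((0,2));print(" cap dark runs y-7",runs(r<40,c-25,4))
    r=rect(p,im,(.5562,-.0362),yaw,.1295,(c-25,c+25),(4,8),4).mean((0,2));print(" cap dark runs y6",runs(r<40,c-25,4))
    r=rect(p,im,(.5562,-.0362),yaw,.1295,(c-9,c-5),(-25,25),4)[::-1].mean((1,2));print(" cap y runs",runs(r<40,-25,4))
    r=rect(p,im,(.5562,-.0362),yaw,.1295,(c-25,c+20),(-20,20),.5).mean(2).astype(int);print(r)
p,o=pickle.load(open("w8.pkl","rb"));print("w8");ana(p,cv2.imread("pics/w8.png"),-81,-14)
o=env.get_obs();p=eyes.camera_params("wrist");p["fish"]=1
im=eyes.grab_frame("wrist")[:,:,::-1].copy();cv2.imwrite("pics/w10.png",im);pickle.dump((p,o),open("w10.pkl","wb"))
print("now",1e3*R2@(o["ee_pos"][:2]-[.5562,-.0362]),o["ee_pos"],o["t"],o["contact_force"]);ana(p,im,-21,46)
E
python3 fin.py
```

```text
w8
 knob dark runs z.086 y-1 [(np.float64(-89.5), np.float64(-74.5))]
 knob along y [(np.float64(-6.5), np.float64(13.8))]
 cap dark runs y-7 [(np.float64(-28.5), np.float64(0.5)), (np.float64(1.0), np.float64(6.5))]
 cap dark runs y6 [(np.float64(-39.0), np.float64(-1.0))]
 cap y runs [(np.float64(-25.0), np.float64(24.5))]
[[ 10  11  12  11  10  13  10  11  11   9  12  10  10  10 159 234 229 233
  151  81 103 111 235]
 [  8  10   9   9  11  13  11  11  10  11  13  10  12  12  12  33 229 236
  236 235 234 236 234]
 [ 10   9   9   9  10   9  11  13  12  11  10  13  10  13  12  13  10  93
  236 235 234 235 233]
 [  9  10   9  10  11   8  11  19  17  17  19  18  16  13  15  18  17  17
   18 185 234 235 233]
 [  8   8  11   9   9  10  12  36  39  38  37  38  18  21  30  34  37  37
   37  71 235 235 234]
 [ 11   9  10  10  10   9   9  36  38  38  38  38  17  23  38  37  38  37
   37  64 236 234 234]
 [  9   8  10  10   7  11  10  37  38  38  37  37  19  24  38  37  37  37
   38  56 236 234 234]
 [ 10  10  10  10   9  10  10  37  39  38  37  38  25  24  37  37  37  36
   37  39 109 236 23
[... 2775 characters left out ...]
 37  63 241 236 237]
 [238 239 238 166   9   9  11  33  38  38  38  37  30  10  37  37  37  38
   38  63 242 239 236]
 [238 238 238 238 210  11  11  31  39  37  37  37  20   9  38  37  37  38
   38  62 241 238 238]
 [238 239 238 239 237 235  19  32  37  38  38  37  22  10  38  37  37  37
   37  58 238 237 238]
 [239 239 238 238 237 237 236 169 172 166 178 167 128  11  38  45 141 155
  139 166 238 238 238]
 [238 238 237 237 238 237 236 237 238 238 237 237 236 188  81  90 239 238
  237 237 237 235 236]
 [238 237 238 239 238 238 237 238 238 237 237 238 238 236 238 237 237 237
  238 238 238 237 238]
 [237 240 238 238 239 239 238 236 238 237 236 237 238 237 236 237 237 239
  238 238 237 238 238]]
```

In bench axes the cap pattern around +46 mm is identical to the one around -14 mm at the outer stop. The carriage has therefore moved 60 mm, and the steep push force at the end fits the inner stop. The cell is upright and aligned, and the gripper is clear, so I'm handing in.

```bash
python3 -c "
from station import close_job
print(close_job())"
```

```text
the job is handed in; nothing more can be done
None
```

I handed the job in at about 26 s with the cell upright on the pocket floor, let go, and the carriage about 60 mm in at its inner stop; pressing force on the cell read 13 N at most, the knob push read about 27 N at the stop, I didn't re-check the bystanders by camera, and no verdict came back.

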